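Switch the capacitor feeder to the empty tray

TASK

One tray of the capacitor feeder is full. With the fingertips, press down the raised end of the seesaw gate by its tab until the gate has rocked right over to its stop and leads to the empty tray; then push the shutter's upright tab all the way towards the empty tray so that the three waiting capacitors run down into it. Do not touch the capacitors, let none go down the chute to the full tray, leave the other things on the bench where they are, and finish with the gripper clear.

Things in the scene. Friction and masses are not known exactly. Their poses are not given: they have to be found in the camera images.
- feeder: Fixed metal stand 130 x 580 x 228 mm high. Origin: centre of its underside; +x away from the robot (within 0.3 rad), +y along it from full to empty tray. Mid: upright magazine (x -28..31, y +-19, z 150..228 mm) with three capacitors one on another; below it the seesaw gate, a trough 200 mm long (y), 52 wide, pivot 110 mm up. Chutes lead to trays at y +-170..283 mm, walls to 83 mm.
- gate (a joint): Tilt of the seesaw gate, rad. -0.38: against one stop, leading to the full tray, its empty-side end raised (so it starts); 0: level; +0.38: against the other stop, leading to the empty tray. A ball weight above the pivot, on the far side, makes it fall to whichever side it leans. About 0.3 N on the raised tab moves it.
- gate_tab_empty (a point): Centre of the top of the flat tab at the gate's empty-tray end, raised at the start, to be pressed down. The tab, 46 x 26 x 5 mm (x, y, z), sticks out towards the robot; with the gate level this point is 56 mm to -x, 85 mm to +y of the pivot. 144 mm above the table at the start, 81 mm when fully over; axes tilt with the gate. Nothing but the base plate (8 mm thick, x +-65 mm) lies below.
- gate_tab_full (a point): The same point on the like tab at the gate's full-tray end (85 mm to -y of the pivot); low at the start, raised when the gate is over.
- shutter (a joint): Travel of the shutter, m: 0 closed, under the magazine; 0.045 fully open. It slides in the feeder's +y, towards the empty tray, with about 1.5 N of friction, and stays where it is left. The capacitors drop on to the gate once it is open by about 20 to 35 mm.
- shutter_tab (a point): Middle of the top edge of the shutter's upright tab, a steel plate 24 x 8 x 40 mm (x, y, z in the feeder's frame), 96 mm to the robot's side of the magazine's centre; top 188 mm, foot 148 mm above the table. Push its broad face on the full-tray side, towards +y. Moves with the shutter.
- empty_tray (a point): Centre of the sloping floor of the empty tray (226 mm to +y of the feeder's origin), 20 mm above the table. The tray is 80 x 107 mm inside (x, y); its floor falls 0.12 rad to +y.
- full_tray (a point): The same point in the full tray (226 mm to -y), which holds seven like capacitors that cannot move.
- cap1: The lowest of the three waiting capacitors at the start: a black can 25 mm in diameter and 40 mm long with bare metal ends, about 30 g, smooth and slippery, lying with its axis along the feeder's x. Origin: its centre.
- cap2: The middle of the three waiting capacitors at the start: a black can 25 mm in diameter and 40 mm long with bare metal ends, about 30 g, smooth and slippery, lying with its axis along the feeder's x. Origin: its centre.
- cap3: The top of the three waiting capacitors at the start: a black can 25 mm in diameter and 40 mm long with bare metal ends, about 30 g, smooth and slippery, lying with its axis along the feeder's x. Origin: its centre.
- reel: Solder reel standing on end, 56 mm across, 40 mm high, in front of the empty tray. A bystander: leave alone. Origin: the underside of its middle.
- multimeter: Yellow multimeter lying flat, 150 x 75 x 38 mm. A bystander: leave alone. Origin: the underside of its middle.
- board: Green circuit board, 100 x 75 mm, 15 mm high with its parts, in front of the feeder. A bystander: leave alone. Origin: the underside of its middle.
- phone: Black phone lying flat, 150 x 72 x 9 mm. A bystander: leave alone. Origin: the underside of its middle.
- tweezers: Steel tweezers lying flat in front of the feeder, 115 mm long, 10 mm high. A bystander: leave alone. Origin: the underside of its middle.
- flux_jar: Small amber jar with a black lid, 48 mm across, 45 mm high, in front of the full tray. A bystander: leave alone. Origin: the underside of its middle.
Things that resemble listed ones, but are neither listed nor needed, are in the scene too. What is shaped like the cap3 but purple is not meant.

How it is judged:
On the way, in this order (a step that is already met when the one before it is completed fails the run):
1. the gate is rocked over to the empty tray (past 0.3 rad) while the shutter is still closed (under 12 mm) (value of joint gate above 0.3 rad and value of joint shutter below 0.012 m), for 0.2 s.
2. the shutter is pushed open (more than 30 mm) (value of joint shutter above 0.03 m), for 0.1 s.
At the end, for the whole second after the job is handed in: All three capacitors lie at rest (under 0.03 m/s) in the empty tray (centres within 45 mm in x, 58 mm in y of its centre, less than 55 mm above its floor), the gate leans to the empty tray (over 0.3 rad) and the shutter is open (over 30 mm) (value of joint gate above 0.3 rad and value of joint shutter above 0.03 m and x of cap1 in the frame of empty_tray between -0.045 and 0.045 m and y of cap1 in the frame of empty_tray between -0.058 and 0.058 m and z of each of cap1, cap2, cap3 in the frame of empty_tray below 0.055 m and linear speed of each of cap1, cap2, cap3 below 0.03 m/s and x of cap2 in the frame of empty_tray between -0.045 and 0.045 m and y of cap2 in the frame of empty_tray between -0.058 and 0.058 m and x of cap3 in the frame of empty_tray between -0.045 and 0.045 m and y of cap3 in the frame of empty_tray between -0.058 and 0.058 m); the robot touches nothing.
It fails at once if a capacitor goes down the chute to the full tray (y of any of cap1, cap2, cap3 in the frame of feeder below -0.1 m).
It fails at once if a capacitor is touched by the robot (contact force between any of the arm, the fingers and cap1 above 0.5 N or contact force between any of the arm, the fingers and cap2 above 0.5 N or contact force between any of the arm, the fingers and cap3 above 0.5 N).
It fails at once if a capacitor is lifted (height (world z) of any of cap1, cap2, cap3 above 0.235 m).
It fails at once if another thing on the bench is moved more than 20 mm (distance of any of reel, multimeter, board, phone, tweezers, flux_jar from where it was at the start of the episode above 0.02 m).
It also fails if it takes over 38 s, if anything falls off the work surface, if the arm or the gripper's body presses on something with over 40 N, if the wrist force passes 120 N, or if a joint passes its speed limit or range.

ROBOT

A 6-joint arm with a two-finger parallel gripper is mounted at the origin on the work surface. World frame = base frame: x ahead of the robot, y to its left, z up, the work surface at z = 0. Lengths are in m, angles in rad, forces in N, time in s.
With the tool pointing down it reaches from about 0.35 to 0.775 m from the base axis. Payload 7.3 kg.
Tool frame: the origin (TCP) lies at the very end of the fingers, on their centre line; the grasp point (between the pads) lies 19 mm behind it; z points along the fingers, y is the line along which they close (so a half turn about z gives the same grasp; the last joint's range is limited). The gripper opens to 92 mm and grips with 3 to 60 N. Pads are 19 mm wide; open, the fingers measure 130 mm over their backs; the gripper's body (75 mm by 190 mm) begins 47 mm behind the grasp point.
Start: joints at [1.059, 0.342, 1.524, -0, 1.275, -0.146], TCP at [0.188, 0.49, 0.227] pointing down, gripper open.
Joint ranges: [-2.53, 2.53], [-0.77, 2.02], [0.04, 2.7], [-1, 4.14], [0.28, 2.66], [-3.11, 3.11]. Speed limits (rad/s): [2.57, 2.57, 3.14, 3.14, 3.14, 3.14].

INTERFACE

Orientations are given as [roll, pitch, yaw] about the fixed x, y, z axes, in that order (R = Rz(yaw) Ry(pitch) Rx(roll)).
In Python, from cell import * gives the robot as it stands.
- The arm moves only by the tool step_arm, never from a script. Its argument "commands" is a list of rows, each a list of 7 numbers: the opening, from 0 (shut) to 1 (fully open), then the shift along the world's x, y, z in cm, then the turn, a rotation vector about the world's x, y, z in rad. A call has 1 to 5 rows; each row is the pose to reach, as a shift and turn from the pose commanded when the call began; what a row does not reach only later rows make up. A row lasts 1/12 s, in which the tool goes at most 41.7 mm and 7.16 degrees, less where a joint would pass 70% of its speed; a pose out of reach is approached as far as the arm can. A call with a gripper value outside its range is refused whole. The fingers move at their own pace and stop on an object; "grip_force" is the grip in N (left out, the last holds). Time passes only in rows, so rows that repeat a pose let the fingers close. It gives the time, the measured TCP pose, the force, the opening and the grip force at its end, in the units of the state.
- observe(): the state, without advancing time (a new reading comes with each control period).
- read_camera(name): name is "scene" or "top" or "wrist"; returns the picture (420x560x3 uint8, red, green, blue); there is no depth.
- camera_model(name): a dict with "vfov" (degrees; the focal length in pixels is half the picture's height over the tangent of half this angle, whatever the lens; pixels are square), "cx", "cy" (the principal point, pixels), "world_to_cam" (4x4, takes a point from world to camera coordinates). Camera axes: x right, y up, looking along -z (the intrinsics and any distortion apply to the point x, -y, -z); pixel columns grow to the right and rows downward; lengths in m; the calibration is good to about 2 mm. A picture is of the moment at which its call begins: read the wrist's pose just before it. camera_model takes no time and is no camera call; for the wrist camera it gives the pose at the moment of the call.
- hand_in(): hands the job in; it is judged then, once.
The state is a dict: "time": time; "qpos": joint angles; "qvel": joint speeds; "joint_efforts": joint torques, N m; "tool_pos": TCP position; "tool_rot": TCP orientation; "contact_force": force on the tool from outside, world axes, zero at the start; "torque": the same for the moment, N m; "opening": finger opening in m; "grip_force": force on a finger pad.
Only numpy, scipy, OpenCV 4.12 (cv2) and the standard library are available. Lean on these libraries where they do the work, as an engineer would, in place of code of your own. Each camera call takes 0.05 s, during which the arm holds its last target. There are 200 camera calls.

## Working session

There is one attempt and no reset: what is moved stays moved. The work goes in short steps, Python scripts to look and compute and a tool call to move; the robot and the scene stay as the last step left them, time stands still between calls to the robot, and variables do not carry over. Pictures are saved under pics/ and viewed, at most 10 in all, crops included, and the job is handed in when it is done.

Besides the shell and the picture viewer there is one more tool, called after "Request:" as name([rows], argument=value, ...), one row to a line, values as JSON. step_arm: Moves the arm, as the interface text tells. Its arguments: {"type":"object","properties":{"commands":{"type":"array"},"grip_force":{"type":"number"}},"required":["commands"]}

```bash
mkdir -p pics; python3 - <<'E'
from cell import *
import cv2
for n in("scene","top"):
    im=read_camera(n); cv2.imwrite(f"pics/{n}.png",cv2.resize(im[:,:,::-1],(800,600)))
    cv2.imwrite(f"{n}_raw.png",im[:,:,::-1])
    m=camera_model(n); print({k:(v if k!='world_to_cam' else [[round(float(x),4) for x in r] for r in v]) for k,v in m.items()})
print(observe())
E
```

```text
{'vfov': 57.15412921934039, 'cx': 277.48501217654587, 'cy': 209.49284942443853, 'world_to_cam': [[0.0373, 0.9993, -0.0037, -0.0183], [-0.754, 0.0305, 0.6561, 0.3357], [0.6558, -0.0217, 0.7546, -1.3915], [0.0, 0.0, 0.0, 1.0]]}
{'vfov': 50.914986675926784, 'cx': 285.1850751016936, 'cy': 211.36529104252295, 'world_to_cam': [[-0.018, -0.9997, -0.0148, 0.0197], [0.9986, -0.0187, 0.0504, -0.565], [-0.0507, -0.0138, 0.9986, -1.2091], [0.0, 0.0, 0.0, 1.0]]}
{'time': 0.1, 'qpos': array([ 1.05898769e+00,  3.42650116e-01,  1.52488949e+00,  1.06934874e-05,
        1.27539770e+00, -1.45998662e-01]), 'qvel': array([ 0.00180924, -0.00146921, -0.002616  , -0.00026574, -0.00045481,
       -0.00150515]), 'joint_efforts': array([ 1.62297372e-03, -4.32000732e+01, -2.44696409e+01,  7.18243048e-02,
        5.26265090e-02, -4.78786205e-05]), 'tool_pos': array([0.18759912, 0.48996639, 0.22612715]), 'tool_rot': array([-3.14026380e+00, -2.05737911e-04,  2.77577942e+00]), 'contact_force': array([-0.71409157, -0.34020636, -0.38170154]), 'torque': array([-0.04585434, -0.01316358, -0.02255948]), 'grip_force': 0.0, 'opening': 0.09219360320843521}
```

View pics/scene.png

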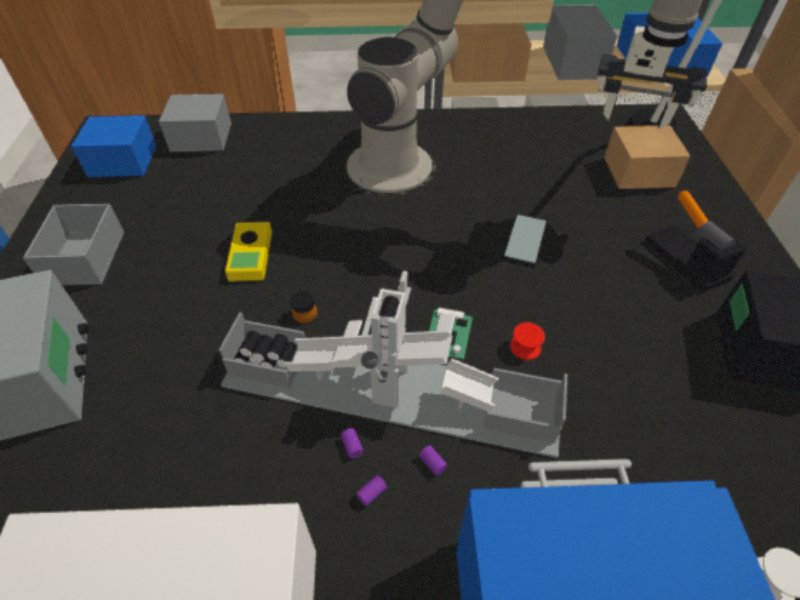

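View pics/top.png

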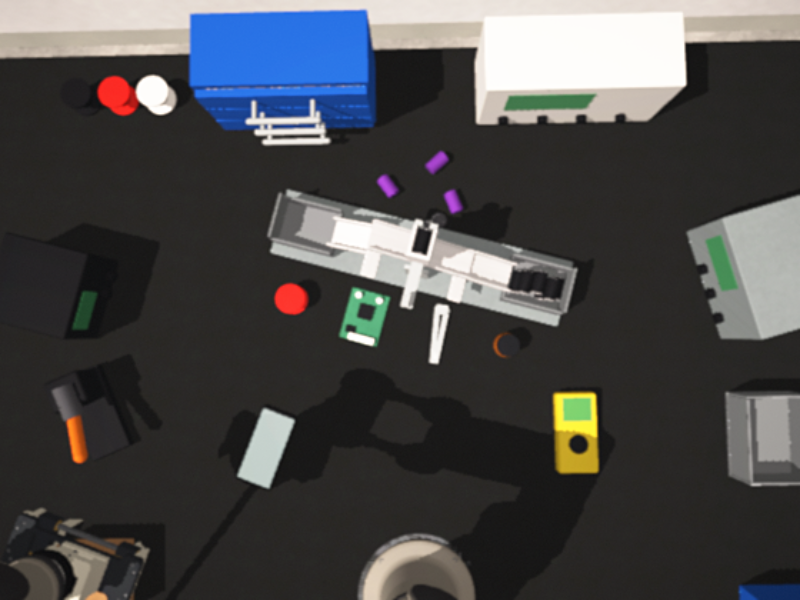

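The pictures show the feeder's magazine at top (423,240), the empty tray to the left at (305,222), the gate tab at about (371,262), the shutter arm's end at (407,300) and the full tray at right. I'll enlarge those areas for exact pixels.

```bash
python3 - <<'E'
import cv2,numpy as np
a=cv2.imread("top_raw.png")[125:235,180:410]; b=cv2.imread("scene_raw.png")[185:325,150:400]
def g(im,x0,y0,s):
    o=cv2.resize(im,None,fx=s,fy=s,interpolation=cv2.INTER_CUBIC)
    for x in range(-(-x0//20)*20,x0+im.shape[1],20): cv2.putText(o,str(x),(int((x-x0)*s),10),0,.35,(0,255,255),1); cv2.line(o,(int((x-x0)*s),12),(int((x-x0)*s),18),(0,255,255),1)
    for y in range(-(-y0//20)*20,y0+im.shape[0],20): cv2.putText(o,str(y),(8,int((y-y0)*s)+4),0,.35,(0,255,255),1); cv2.line(o,(0,int((y-y0)*s)),(6,int((y-y0)*s)),(0,255,255),1)
    return o
cv2.imwrite("pics/topc.png",g(a,180,125,3.45)); cv2.imwrite("pics/scenec.png",g(b,150,185,3.2))
E
```

```text
(no output)
```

View pics/topc.png

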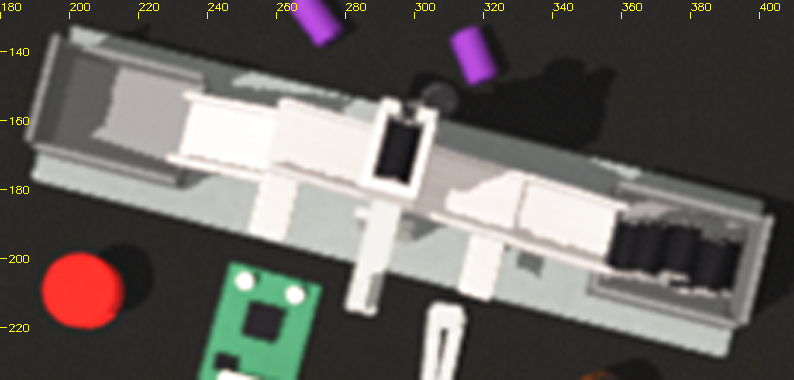

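View pics/scenec.png

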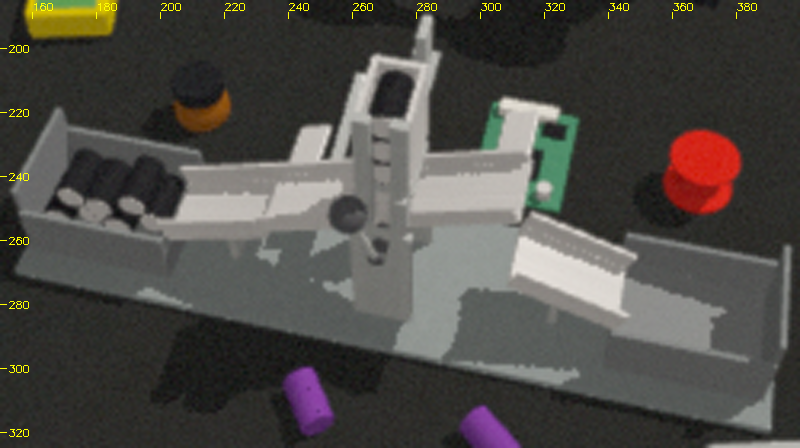

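The crops give the magazine rim corners and base-plate corners. In the top view the magazine rim is at (291,153), (307,157), (301,183) and (287,179), and the base corners are at (189,177), (391,228) and (201,133). In the scene view the base corners are at (391,319) and (155,270). I'll fit the feeder pose from these.

```bash
cat > h.py <<'E'
import numpy as np
from scipy.optimize import least_squares
def proj(m,P):
    P=np.atleast_2d(P); W=np.array(m["world_to_cam"]); c=P@W[:3,:3].T+W[:3,3]
    f=210/np.tan(np.radians(m["vfov"])/2); return np.c_[m["cx"]+f*c[:,0]/-c[:,2], m["cy"]+f*-c[:,1]/-c[:,2]]
def fw(p,L):
    L=np.atleast_2d(L); c,s=np.cos(p[2]),np.sin(p[2]); return np.c_[p[0]+c*L[:,0]-s*L[:,1],p[1]+s*L[:,0]+c*L[:,1],L[:,2]]
E
python3 - <<'E'
from cell import *
from h import *
mt,ms=camera_model("top"),camera_model("scene")
print([k for k in mt])
L=np.array([[31,19,228],[31,-19,228],[-28,-19,228],[-28,19,228],[-65,290,8],[-65,-290,8],[65,290,8]])/1e3
U=np.array([[291,153.1],[306.7,156.9],[300.9,182.7],[287,178.9],[189,177.2],[390.7,228.5],[200.9,132.8]])
Ls=np.array([[65,290,8],[65,-290,8]])/1e3; Us=np.array([[390.9,318.7],[154.7,270]])
r=lambda p:np.r_[(proj(mt,fw(p,L))-U).ravel(),(proj(ms,fw(p,Ls))-Us).ravel()]
s=least_squares(r,[.65,0,-.2]); p=s.x; print(p.round(4)); print(r(p).reshape(-1,2).round(1))
c,q=np.cos(.38),np.sin(.38)
def tab(a,y):return [-.056,y*np.cos(a),.110-y*np.sin(a)]
pts={'tab_e0':[-.056,.085*c,.144],'tab_e1':[-.056,.085*c,.081],'tab_f0':[-.056,-.085*c,.081],'shut':[-.096,0,.188],'et':[0,.226,.02]}
for k,v in pts.items():
    w=fw(p,v); print(k,w.round(3),proj(mt,w).round(1),proj(ms,w).round(1))
# bystanders
def back(m,u,z):
    return least_squares(lambda a:(proj(m,[[a[0],a[1],z]])-u).ravel(),[.5,0]).x
for n,u,z in [('board',(366/800*560,316*.7),.01),('tweez',(438*.7,335*.7),.005),('tweez_far',(438*.7,306*.7),.005),('reel',(291*.7,298*.7),.04),('flux',(507*.7,344*.7),.045),('phone?',(267*.7,447*.7),.009),('meter',(576*.7,433*.7),.038)]: print(n,back(mt,u,z).round(3))
E
```

```text
['vfov', 'cx', 'cy', 'world_to_cam']
[ 0.6524 -0.0193 -0.2658]
[[-0.1  0.6]
 [ 0.2  0.7]
 [-0.3 -0.3]
 [-2.4 -0.5]
 [ 0.1  0.3]
 [-0.1 -0.3]
 [-0.1  0.3]
 [-0.9  0.6]
 [-2.  -0. ]]
tab_e0 [[0.619 0.072 0.144]] [[259.  187.6]] [[310.7 224.6]]
tab_e1 [[0.619 0.072 0.081]] [[260.8 190.1]] [[309.1 241. ]]
tab_f0 [[ 0.578 -0.081  0.081]] [[319.1 204.8]] [[245.9 229.5]]
shut [[0.56  0.006 0.188]] [[285.6 210. ]] [[280.9 193.3]]
et [[0.712 0.199 0.02 ]] [[216.2 160. ]] [[364.7 286.2]]
board [0.54  0.091]
tweez [ 0.5   -0.049]
tweez_far [ 0.557 -0.05 ]
reel [0.576 0.231]
flux [ 0.481 -0.177]
phone? [0.29  0.286]
meter [ 0.312 -0.303]
```

Pose fit is good: yaw -0.266, raised tab at (0.619, 0.072, 0.144). First I'll rise and travel above it, gripper shut, turning so the gripper's long side lies along the feeder's x.

Request:
step_arm([
  [0, 0, 0, 3, 0, 0, 0],
  [0, 2.5, -2.4, 5, 0, 0, -0.1],
  [0, 5.3, -5.1, 5, 0, 0, -0.2],
  [0, 8.1, -7.9, 5, 0, 0, -0.3],
  [0, 10.9, -10.6, 5, 0, 0, -0.4],
], grip_force=20)

```text
time: 0.52
tool_pos: [0.2974, 0.383, 0.2768]
tool_rot: [3.141, 0.0, 2.372]
contact_force: [1.5, 0.5, 0.0]
opening: 0.0631
grip_force: 0.0
```

Request:
step_arm([
  [0, 2.8, -2.7, 0, 0, 0, -0.1],
  [0, 5.6, -5.4, 0, 0, 0, -0.2],
  [0, 8.4, -8.1, 0, 0, 0, -0.3],
  [0, 11.2, -10.8, 0, 0, 0, -0.4],
  [0, 14, -13.5, 0, 0, 0, -0.5],
])

```text
time: 0.93
tool_pos: [0.4377, 0.2476, 0.2765]
tool_rot: [-3.141, -0.0, 1.871]
contact_force: [0.5, 1.0, 0.8]
opening: 0.0298
grip_force: 0.0
```

Request:
step_arm([
  [0, 2.7, -2.6, 0, 0, 0, -0.1],
  [0, 5.4, -5.2, 0, 0, 0, -0.2],
  [0, 8.1, -7.8, 0, 0, 0, -0.3],
  [0, 10.8, -10.4, 0, 0, 0, -0.4],
  [0, 13.5, -13.1, 0, 0, 0, -0.5],
])

```text
time: 1.35
tool_pos: [0.5727, 0.1168, 0.2763]
tool_rot: [-3.141, 0.0, 1.371]
contact_force: [0.8, 0.4, 0.0]
opening: 0.0009
grip_force: 0.0
```

Request:
step_arm([
  [0, 2.1, -2.1, -1, 0, 0, -0.066],
  [0, 4.2, -4.1, -4, 0, 0, -0.066],
  [0, 4.2, -4.1, -7, 0, 0, -0.066],
  [0, 4.2, -4.1, -9.7, 0, 0, -0.066],
  [0, 4.2, -4.1, -9.7, 0, 0, -0.066],
])

```text
time: 1.77
tool_pos: [0.6105, 0.0765, 0.173]
tool_rot: [-3.13, 0.003, 1.309]
contact_force: [-0.7, 0.4, -0.9]
opening: 0.0003
grip_force: 0.0
```

```bash
python3 - <<'E'
from cell import *
import cv2
from h import *
a=read_camera("scene")[185:325,230:400,::-1]; b=read_camera("top")[125:250,200:350,::-1]
a=cv2.resize(a,(400,330),interpolation=2); b=cv2.resize(b,(396,330),interpolation=2)
cv2.imwrite("pics/c1.png",np.hstack([a,b])); s=observe(); print(s['tool_pos'],s['tool_rot'],s['contact_force'],s['opening'])
E
```

```text
[0.61338538 0.07734246 0.17933264] [-3.13950053e+00  5.48240004e-04  1.30982450e+00] [ 0.69708786 -0.30058648  0.36688083] 0.0003729770963444337
```

View pics/c1.png

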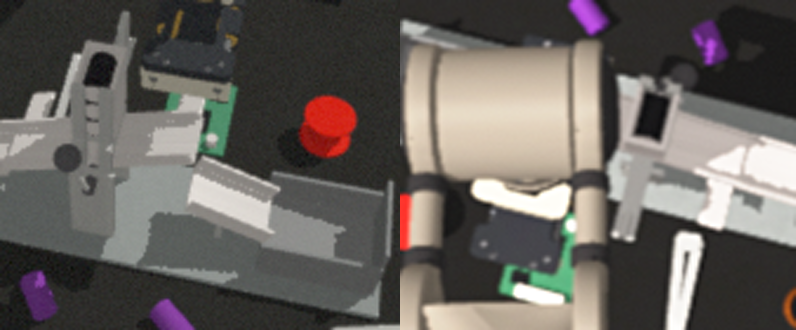

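The gripper hangs above the raised tab (its body hides the fingertips at left crop (188,95)), well clear of the magazine and shutter tab. I'll press down gently.

Request:
step_arm([
  [0, 0.1, 0, -1.5, 0, 0, 0],
  [0, 0.1, 0, -3, 0, 0, 0],
  [0, 0.1, 0, -3.7, 0, 0, 0],
  [0, 0.1, 0, -4.4, 0, 0, 0],
  [0, 0.1, 0, -5.1, 0, 0, 0],
])

```text
time: 2.28
tool_pos: [0.6156, 0.0776, 0.1301]
tool_rot: [3.139, -0.001, 1.31]
contact_force: [-0.4, 1.3, -0.5]
opening: 0.0002
grip_force: 0.0
```

Request:
step_arm([
  [0, 0, 0, -0.8, 0, 0, 0],
  [0, 0, 0, -1.6, 0, 0, 0],
  [0, 0, 0, -2.4, 0, 0, 0],
  [0, 0, 0, -3.2, 0, 0, 0],
  [0, 0, 0, -4, 0, 0, 0],
])

```text
time: 2.7
tool_pos: [0.6147, 0.0772, 0.0879]
tool_rot: [-3.142, 0.0, 1.31]
contact_force: [0.2, -0.0, -0.1]
opening: 0.0004
grip_force: 0.0
```

```bash
python3 - <<'E'
from cell import *
import cv2
from h import *
a=read_camera("scene")[185:325,150:400,::-1]
cv2.imwrite("pics/c2.png",cv2.resize(a,(750,420),interpolation=2)); s=observe(); print(s['tool_pos'],s['tool_rot'],s['contact_force'],s['time'])
E
```

```text
[0.61373831 0.0772365  0.08613089] [-3.13868371e+00  8.41106647e-04  1.30972013e+00] [-1.21338842  0.36334495 -0.98040849] 2.75
```

View pics/c2.png

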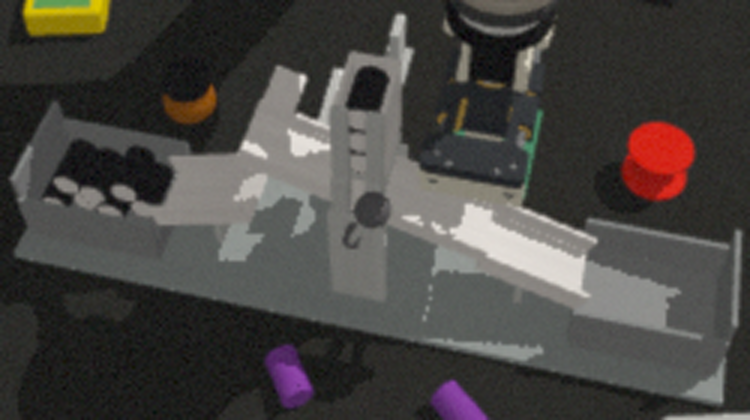

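The gate has rocked over: its right end now joins the chute to the empty tray, the full-side tab is raised at (290,80), and the ball weight has moved to (372,208). Now I'll rise, then turn 90° and go to the full-tray side of the shutter tab.

Request:
step_arm([
  [0, 0, 0, 2.5, 0, 0, 0],
  [0, 0, 0, 6, 0, 0, 0],
  [0, 0, 0, 10, 0, 0, 0],
  [0, 0, 0, 14, 0, 0, 0],
  [0, 0, 0, 18, 0, 0, 0],
])

```text
time: 3.17
tool_pos: [0.6144, 0.0773, 0.2704]
tool_rot: [-3.141, 0.0, 1.31]
contact_force: [1.4, 0.4, 0.2]
opening: 0.0004
grip_force: 0.0
```

Request:
step_arm([
  [0, -1, -1, 0, 0, 0, 0.12],
  [0, -2, -2, 0, 0, 0, 0.24],
  [0, -3, -3, 0, 0, 0, 0.36],
  [0, -4, -4, 0, 0, 0, 0.48],
  [0, -5, -5, 0, 0, 0, 0.6],
])

```text
time: 3.58
tool_pos: [0.5642, 0.0269, 0.2686]
tool_rot: [3.142, 0.0, 1.916]
contact_force: [0.6, 0.1, 0.3]
opening: 0.0001
grip_force: 0.0
```

Request:
step_arm([
  [0, -0.4, -1.2, 0, 0, 0, 0.12],
  [0, -0.8, -2.4, 0, 0, 0, 0.24],
  [0, -1.2, -3.6, 0, 0, 0, 0.36],
  [0, -1.5, -4.8, 0, 0, 0, 0.48],
  [0, -1.5, -5.9, 0, 0, 0, 0.6],
])

```text
time: 4.0
tool_pos: [0.5493, -0.0324, 0.2688]
tool_rot: [-3.142, -0.0, 2.516]
contact_force: [-0.0, -0.8, -1.0]
opening: 0.001
grip_force: 0.0
```

Request:
step_arm([
  [0, 0, 0, 0, 0, 0, 0.12],
  [0, 0, 0, 0, 0, 0, 0.24],
  [0, 0, 0, 0, 0, 0, 0.366],
  [0, 0, 0, 0, 0, 0, 0.366],
  [0, 0, 0, 0, 0, 0, 0.366],
])

```text
time: 4.42
tool_pos: [0.5498, -0.0317, 0.2686]
tool_rot: [3.141, -0.0, 2.872]
contact_force: [0.6, 0.7, -0.2]
opening: 0.0004
grip_force: 0.0
```

```bash
python3 - <<'E'
from cell import *
import cv2
from h import *
a=read_camera("scene")[165:265,210:360,::-1]; b=read_camera("wrist")[:,:,::-1]
cv2.imwrite("pics/c3.png",np.hstack([cv2.resize(a,(450,300),interpolation=2),cv2.resize(b,(350,300))])); s=observe(); print(s['tool_pos'],s['tool_rot'],s['contact_force'],s['time'],s['qpos'])
p=[.6524,-.0193,-.2658]; c,q=np.cos(p[2]),np.sin(p[2]); d=s['tool_pos'][:2]-p[:2]; print("feeder",c*d[0]+q*d[1],-q*d[0]+c*d[1])
E
```

```text
[ 0.54978429 -0.03163574  0.26867283] [ 3.14147874e+00 -6.60677694e-05  2.87248096e+00] [-0.23921528  0.71657048 -0.46096609] 4.5167 [-1.96730809e-01  3.61428229e-01  1.37825069e+00  1.20105482e-04
  1.40197139e+00 -1.49843563e+00]
feeder -0.09577175236363744 -0.03885776680619989
```

View pics/c3.png

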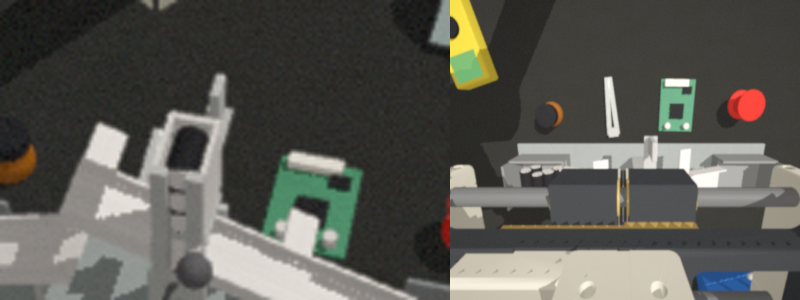

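The scene view shows the gripper tip just at the top edge (155,5), above and to the full-tray side of the shutter tab (219,80), which the wrist view shows at (651,145), right of the fingers. I'll descend beside it, then push along the feeder's +y (0.263, 0.965).

Request:
step_arm([
  [0, 0, 0, -3, 0, 0, 0],
  [0, 0, 0, -6, 0, 0, 0],
  [0, 0, 0, -8.5, 0, 0, 0],
  [0, 0, 0, -10.3, 0, 0, 0],
  [0, 0, 0, -10.3, 0, 0, 0],
])

```text
time: 4.93
tool_pos: [0.5475, -0.0312, 0.1619]
tool_rot: [-3.141, -0.007, 2.874]
contact_force: [-1.1, -1.3, -0.0]
opening: 0.0004
grip_force: 0.0
```

Request:
step_arm([
  [0, 0.2, 0.6, 0, 0, 0, 0],
  [0, 0.3, 1.2, 0, 0, 0, 0],
  [0, 0.5, 1.8, 0, 0, 0, 0],
  [0, 0.6, 2.3, 0, 0, 0, 0],
  [0, 0.7, 2.6, 0, 0, 0, 0],
])

```text
time: 5.35
tool_pos: [0.5576, -0.005, 0.167]
tool_rot: [3.141, 0.002, 2.876]
contact_force: [0.8, -0.4, 0.0]
opening: 0.0003
grip_force: 0.7
```

Request:
step_arm([
  [0, 0.2, 0.7, 0, 0, 0, 0],
  [0, 0.4, 1.4, 0, 0, 0, 0],
  [0, 0.5, 2, 0, 0, 0, 0],
  [0, 0.7, 2.6, 0, 0, 0, 0],
  [0, 0.8, 3, 0, 0, 0, 0],
])

```text
time: 5.77
tool_pos: [0.5649, 0.0252, 0.1657]
tool_rot: [3.141, -0.0, 2.876]
contact_force: [0.3, -0.6, 0.2]
opening: 0.0001
grip_force: 0.6
```

```bash
python3 - <<'E'
from cell import *
import cv2
from h import *
a=read_camera("scene")[165:325,150:400,::-1]
cv2.imwrite("pics/c4.png",cv2.resize(a,(750,480),interpolation=2)); s=observe(); print(s['tool_pos'],s['tool_rot'],s['contact_force'],s['time'])
p=[.6524,-.0193,-.2658]; c,q=np.cos(p[2]),np.sin(p[2]); d=s['tool_pos'][:2]-p[:2]; print("feeder",c*d[0]+q*d[1],-q*d[0]+c*d[1])
E
```

```text
[0.56499154 0.02567019 0.16564559] [ 3.14102019e+00 -1.57754104e-04  2.87658048e+00] [-0.19586554  0.3005761   0.05864997] 5.8167
feeder -0.09615173428058703 0.02043039506256713
```

View pics/c4.png

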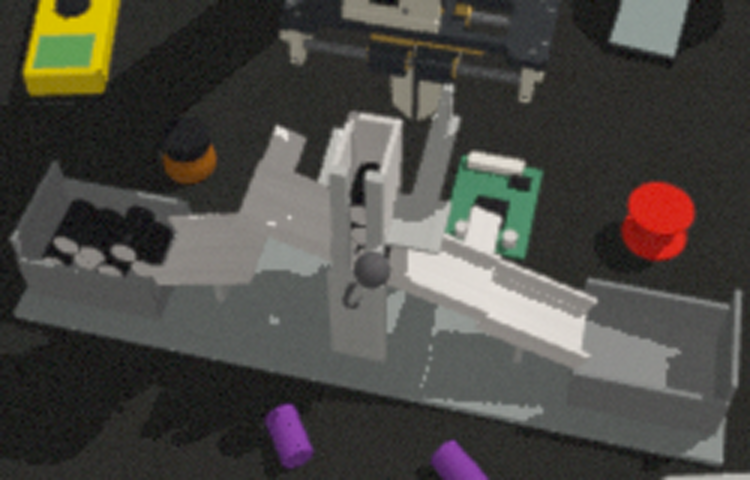

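The shutter is largely open and the capacitors are starting to drop out of the magazine (371,185). I'll push on gently to the stop.

Request:
step_arm([
  [0, 0.05, 0.2, 0, 0, 0, 0],
  [0, 0.1, 0.4, 0, 0, 0, 0],
  [0, 0.15, 0.6, 0, 0, 0, 0],
  [0, 0.2, 0.6, 0, 0, 0, 0],
  [0, 0.2, 0.6, 0, 0, 0, 0],
])

```text
time: 6.23
tool_pos: [0.5668, 0.0304, 0.1657]
tool_rot: [3.141, -0.0, 2.876]
contact_force: [-0.3, -0.2, 0.4]
opening: 0.0002
grip_force: 0.0
```

Request:
step_arm([
  [0, 0.05, 0.2, 0, 0, 0, 0],
  [0, 0.1, 0.4, 0, 0, 0, 0],
  [0, 0.1, 0.5, 0, 0, 0, 0],
  [0, 0.1, 0.5, 0, 0, 0, 0],
])

```text
time: 6.57
tool_pos: [0.5672, 0.0322, 0.1657]
tool_rot: [-3.136, -0.0, 2.875]
contact_force: [-2.5, -14.1, 1.1]
opening: 0.0003
grip_force: 6.8
```

```bash
python3 - <<'E'
from cell import *
import cv2
from h import *
a=read_camera("scene")[165:325,150:400,::-1]
cv2.imwrite("pics/c5.png",cv2.resize(a,(750,480),interpolation=2)); s=observe(); print(s['tool_pos'],s['contact_force'],s['time'])
p=[.6524,-.0193,-.2658]; c,q=np.cos(p[2]),np.sin(p[2]); d=s['tool_pos'][:2]-p[:2]; print("feeder",c*d[0]+q*d[1],-q*d[0]+c*d[1])
m=camera_model("scene")
for t in(.03,.035,.04,.045): print(t,(proj(m,fw(p,[-.096,t,.188]))-[150,165])*3)
E
```

```text
[0.56723025 0.0321737  0.16571858] [ -3.65406659 -12.72694682   1.35480036] 6.6167
feeder -0.0956999874182066 0.027293584815476845
0.03 [[431.12671892  91.23526329]]
0.035 [[437.58891412  92.31015064]]
0.04 [[444.0622678   93.38689404]]
0.045 [[450.5468089  94.4654983]]
```

View pics/c5.png

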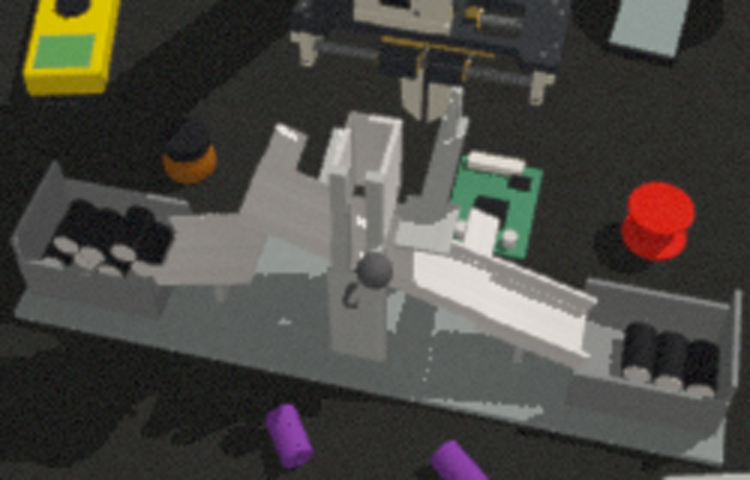

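The magazine is empty and all three capacitors lie in the empty tray at (640,352), (670,362) and (702,368). The shutter is at its stop (13 N) and the gate still leans over. Now I'll back off and rise clear.

Request:
step_arm([
  [0, -0.3, -1, 0, 0, 0, 0],
  [0, -0.7, -2.5, 0, 0, 0, 0],
  [0, -0.7, -2.5, 3, 0, 0, 0],
  [0, -0.7, -2.5, 6.5, 0, 0, 0],
  [0, -0.7, -2.5, 10, 0, 0, 0],
])

```text
time: 7.03
tool_pos: [0.5602, 0.0101, 0.2664]
tool_rot: [3.141, -0.002, 2.875]
contact_force: [1.2, -0.4, -0.2]
opening: 0.0003
grip_force: 0.0
```

Request:
step_arm([
  [0, -1.5, 0, 2, 0, 0, 0],
  [0, -3, 0, 3, 0, 0, 0],
  [0, -5, 0, 3, 0, 0, 0],
  [0, -5, 0, 3, 0, 0, 0],
  [0, -5, 0, 3, 0, 0, 0],
])

```text
time: 7.45
tool_pos: [0.5105, 0.0104, 0.2963]
tool_rot: [3.141, 0.001, 2.876]
contact_force: [0.6, -0.0, 0.2]
opening: 0.0003
grip_force: 0.0
```

```bash
python3 - <<'E'
from cell import *
import cv2
a=read_camera("scene")[:,:,::-1]
cv2.imwrite("pics/c6.png",cv2.resize(a,(800,600),interpolation=2)); s=observe(); print(s['tool_pos'],s['contact_force'],s['time'])
E
```

```text
[0.51104159 0.01030081 0.2958527 ] [ 0.7744939  -0.13283606  0.24953275] 7.5
```

View pics/c6.png

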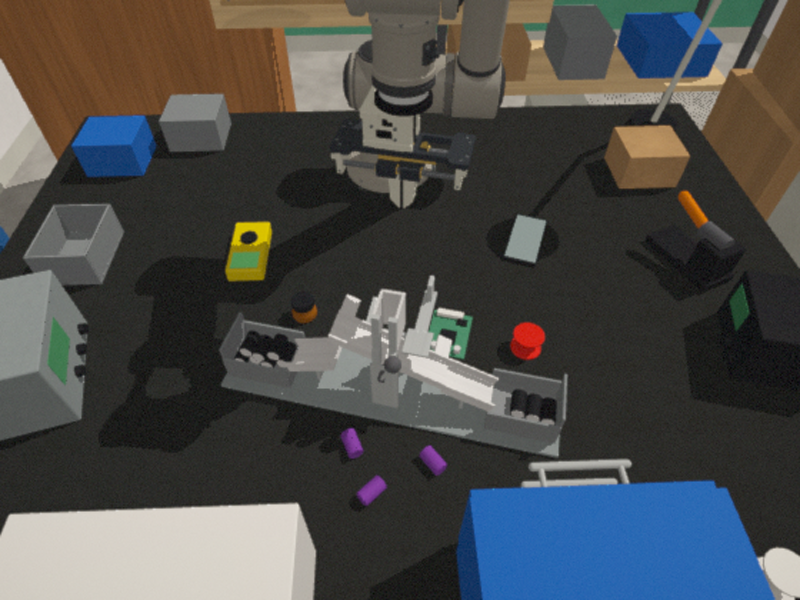

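The three capacitors are at rest in the empty tray (518–548, 405). The gate is over, the shutter is open at (430,285), the bystanders have not moved, and the gripper is clear at (400,200). Handing in.

```bash
python3 -c "
from cell import *
print(hand_in())"
```

```text
the job is handed in; nothing more can be done
None
```

The job is handed in, though no verdict came back: the last picture shows the gate over, the shutter open, all three capacitors in the empty tray, the bystanders unmoved and the gripper clear, at about 7.5 s on the clock.

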